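# Index the drilling jig and rock the drilled blank out of its nest

### The job

Turn the jig's turntable a quarter turn counter-clockwise (seen from above; the red knob is its handle), so that the drilled blank comes out from under the drill guide and the table clicks into its next stop. The blank is wedged tightly between the spring jaws of its nest: grip it and rock it side to side, a little higher each time, until it frees (a straight pull would bring the whole jig up off the bench, and the jig must stay standing), then finish while holding it still and upright over its nest, just clear of it by about one or two finger-widths. Leave the other blank in its nest and everything else on the bench where it is.

Things in the scene. Friction and masses are not known exactly. Their poses are not given: they have to be found in the camera images.
- jig: drilling jig, 3.4 kg, loose on the bench on rubber feet: dark brown plywood base board 300 x 300 mm, its top 24 mm above the bench, with an aluminium turntable 260 mm across on its middle. Origin: centre of the underside, on the bench; z up. Its -x side is the open unloading side towards the robot; the drill guide stands on its +y edge
- drill_bush (a point): top of the steel drill bush in the drill guide, 140 mm above the bench, at jig y = +85 mm. Its grey arm, 30 mm wide, runs from jig y = 75 to 150 mm, 120 to 136 mm above the bench, on two steel columns (72 mm overall along x) at y = 135 to 149 mm. The arm hangs 14 mm over the drilled blank at the start
- turntable (a joint): angle of the turntable, rad, positive counter-clockwise from above, about the upright axis through the jig's origin. 0 at the start, with the drilled blank at the jig's +y side. A spring plunger clicks into V lugs on the rim every quarter turn (0, 1.571, ...): it pulls in the last 0.04 rad once the knob is let go and takes about 6 N at the knob to leave. Else it turns freely
- turn_knob (a point): top centre of the red turning knob: upright cylinder, 22 mm across, 34 mm high (top 104 mm above the bench, steel stem below), fixed on the turntable 110 mm from the axis. At the start at jig x = -78, y = -78 mm; after the quarter turn at x = +78, y = -78 mm
- blank: drilled blank: upright cream block of model board 44 x 36 x 64 mm, about 70 g, dark 10 mm hole in its top; under the drill guide at the start. Origin: centre of its underside; x: 44 mm, along the rim, from jaw to jaw, the way to rock it (about its y axis); y: 36 mm, radial; z up. Its top is 106 mm above the bench. Gripping across the 44 mm is best for rocking
- nest (a point): centre of the floor of the drilled blank's nest, 42 mm above the bench, 85 mm from the axis; turns with the table, after the quarter turn it lies at the jig's -x side. Around it aluminium walls 84 mm long (along the rim) x 50 mm (radially), top edge 62 mm above the bench. Brass jaw bars press on the blank's two side faces, 12 mm above the floor, with about 32 N each
- nest_top (a point): centre of the nest's mouth, 20 mm above its floor. Each jaw holds its side with about 20 N of friction: both resist a straight pull, and the jig tips up at 22 N. In a rocking swing one side slides up, the other down, and little pull is needed if the middle rises under 20 mm per rad (some 4 mm per swing from 7 degrees one way to 7 the other). Room for 10 degrees of lean
- next_blank: the undrilled blank, same size and colour without a hole, standing loosely in the nest at the jig's +x side at the start; it turns along with the table and comes under the drill guide. Origin: centre of its underside, 42 mm above the bench
- spare_bush: bystander: steel ring 24 mm across, 20 mm high, standing on the jig's base board at its +x +y corner. Origin: centre of its underside
- board_offcut: bystander: cream board 150 x 110 x 24 mm lying on the bench. Origin: centre of its underside
- tape_roll: bystander: yellow tape roll 90 mm across, 24 mm high, lying flat. Origin: centre of its underside
- glue_bottle: bystander: white bottle, 52 mm across, 130 mm high, orange cap. Origin: centre of its underside
- chip_brush: bystander: hand brush lying on the bench. Origin: its underside
- blank_spare: bystander: cream block 64 x 44 x 36 mm lying on the bench. Origin: centre of its underside
- wood_disc: bystander: dark wooden disc 72 mm across, 14 mm thick. Origin: centre of its underside
Not all that is in view belongs to the job. What is shaped like the next_blank but green is not meant. What is shaped like the blank but turquoise is not meant.

How it is judged (in metres and radians):
On the way, in this order (a step that is already met when the one before it is completed fails the run):
1. the turntable stands in its next stop, a quarter turn on, with the blank still fully down in its nest (value of joint turntable between 1.53 and 1.61 rad and distance between blank and nest below 0.005 m), for 0.2 s.
2. the blank leans to one side, still low in its nest (angle between blank's own z axis and vertical above 0.04 rad and z of blank in the frame of jig below 0.049 m), for 0.05 s.
3. the blank leans while half way up in its nest, higher than a lean to one side alone can bring it (angle between blank's own z axis and vertical above 0.04 rad and z of blank in the frame of jig between 0.049 and 0.062 m), for 0.05 s.
At the end, for the whole second after the job is handed in: The gripper holds the drilled blank still, within 11 degrees of upright, underside 4 to 50 mm above the nest walls, within 25 mm of the nest's middle, off the jig; table within 2 degrees of the quarter turn; other blank in its nest; jig flat on the bench (z of blank in the frame of jig between 0.066 and 0.112 m and horizontal distance between blank and nest below 0.025 m and angle between blank's own z axis and vertical below 0.2 rad and linear speed of blank below 0.02 m/s and contact force between the fingers and blank above 1 N and contact force between blank and jig below 0.05 N and value of joint turntable between 1.53 and 1.61 rad and z of next_blank in the frame of jig below 0.047 m and height (world z) of jig below 0.004 m and angle between jig's own z axis and vertical below 0.02 rad); the arm keeps its last pose, push and grip.
It fails at once if the jig is lifted or tipped off the bench (origin up 6 mm or leaning 0.03 rad) (height (world z) of jig above 0.006 m or angle between jig's own z axis and vertical above 0.03 rad).
It fails at once if a bystander is pushed more than 40 mm (distance of any of board_offcut, tape_roll, glue_bottle, chip_brush, blank_spare, wood_disc, spare_bush from where it was at the start of the episode above 0.04 m).
It also fails if it takes over 58 s, if anything falls off the work surface, if the arm or the gripper's body presses on something with over 40 N, if the wrist force passes 120 N, or if a joint passes its speed limit or range.

### The arm

A 6-joint arm with a two-finger parallel gripper is mounted at the origin on the work surface. World frame = base frame: x ahead of the robot, y to its left, z up, the work surface at z = 0. Lengths are in mm, angles in rad, forces in N, time in s.
With the tool pointing down it reaches from about 350 to 775 mm from the base axis. Payload 7.3 kg.
Tool frame: the origin (TCP) lies on the centre line of the jaws, within the pads' length; the fingertips stand 22 mm ahead of it and the grasp point (between the pads) lies 3 mm ahead of it; x points along the fingers, z is the direction in which the jaws open and shut, and the axes are right-handed (so a half turn about x gives the same grasp; the last joint's range is limited). The gripper opens to 92 mm and grips with 3 to 60 N. Pads are 19 mm wide; open, the fingers measure 130 mm over their backs; the gripper's body (75 mm by 190 mm) begins 47 mm behind the grasp point.
Start: joints at [1.05, 0.342, 1.524, -0, 1.275, -0.146], TCP at [192.181, 488.579, 248.741] pointing down, gripper open.
Joint ranges: [-2.53, 2.53], [-0.77, 2.02], [0.04, 2.7], [-1, 4.14], [0.28, 2.66], [-3.11, 3.11]. Speed limits (rad/s): [2.57, 2.57, 3.14, 3.14, 3.14, 3.14].

### API

Orientations are given as [roll, pitch, yaw] about the fixed x, y, z axes, in that order (R = Rz(yaw) Ry(pitch) Rx(roll)).
In Python, from plant import readout, imaging, bot gives the robot as it stands.
- The arm moves only by the tool arm_command, never from a script. Its argument "plan" is a list of rows, each an object of numbers: "tx", "ty", "tz": the shift along the tool's x, y, z in cm; "wx", "wy", "wz": the turn, a rotation vector about the tool's x, y, z in rad; "jaw": the opening, from -1 (shut) to 1 (fully open). In form: [{"tx": .., "ty": .., "tz": .., "wx": .., "wy": .., "wz": .., "jaw": ..}, ...]. A call has 1 to 20 rows; each row shifts and turns the commanded pose from where the row before left it, along the tool's axes as they then stand; what a row does not reach is not made up. A row lasts 1/10 s, in which the tool goes at most 50 mm and 8.59 degrees, less where a joint would pass 70% of its speed; a pose out of reach is approached as far as the arm can. A call with a gripper value outside its range is refused whole. The fingers move at their own pace and stop on an object; the grip force is fixed at half the most. Time passes only in rows, so rows that do not move let the fingers close. It gives the time, the measured TCP pose, the force and the opening at its end, in the units of the state.
- readout.get_obs(): the state, without advancing time (a new reading comes with each control period).
- imaging.capture(name): name is "scene" or "top" or "wrist"; returns the picture (480x640x3 uint8, blue, green, red); there is no depth.
- imaging.get_calibration(name): a dict with "fx", "fy", "cx", "cy" (pixels), "position" and "rotation" of the camera in the world; the wrist camera has in their place "mount" (4x4, takes a point from camera to tool coordinates, whose origin is the TCP and whose axes are the tool frame's). Camera axes: x right, y up, looking along -z (the intrinsics and any distortion apply to the point x, -y, -z); pixel columns grow to the right and rows downward; lengths in mm; the calibration is good to about 2 mm. A picture is of the moment at which its call begins: read the wrist's pose just before it. get_calibration takes no time and is no camera call.
- bot.close_job(): hands the job in, once; it reports no verdict.
The state is a dict: "time": time; "joint_positions": joint angles; "dq": joint speeds; "tau": joint torques, N m; "tool_pos": TCP position; "tcp_rot": TCP orientation; "contact_force": force on the tool from outside, world axes, zero at the start; "moment": the same for the moment, N m; "grip_width": finger opening in mm.
Only numpy, scipy, OpenCV 4.12 (cv2) and the standard library are available. Lean on these libraries where they do the work, as an engineer would, in place of code of your own. Each camera call takes 0.05 s, during which the arm holds its last target.

## Working session

There is one attempt and no reset: what is moved stays moved. The work goes in short steps, Python scripts to look and compute and a tool call to move; the robot and the scene stay as the last step left them, time stands still between calls to the robot, and variables do not carry over. Pictures are saved under pics/ and viewed, and the job is handed in when it is done.

Besides the shell and the picture viewer there is one more tool, called as name(argument=value, ...) on one line, values as JSON. arm_command: Moves the arm, as the interface text tells. Its arguments: {"type":"object","properties":{"plan":{"type":"array"}},"required":["plan"]}

```bash
ls; mkdir -p pics
python3 - <<'E'
from plant import readout, imaging, bot
import cv2
for n in ("scene","top","wrist"):
    cv2.imwrite(f"pics/{n}0.png",imaging.capture(n)); print(n,imaging.get_calibration(n))
print(readout.get_obs())
E
```

```text
pics
scene {'fx': 529.9196101308266, 'fy': 529.9196101308266, 'cx': 317.5491505754096, 'cy': 243.96147935522632, 'position': array([1031.35507562,  261.810248  , 1056.31606659]), 'rotation': array([0.55932838, 0.01429615, 2.03521146])}
top {'fx': 507.70362259450866, 'fy': 507.70362259450866, 'cx': 313.660724893269, 'cy': 237.02364210420154, 'position': array([ 297.4189806 ,   -2.11541646, 1203.10421598]), 'rotation': array([ 0.17476976, -0.02306318, -1.55378071])}
wrist {'fx': 392.1164591676704, 'fy': 392.1164591676704, 'cx': 315.25340513525884, 'cy': 240.80937235496648, 'mount': array([[-7.58006346e-04,  2.80074201e-01, -9.59978056e-01,
        -1.37189655e+02],
       [-1.23233710e-04,  9.59978298e-01,  2.80074369e-01,
         7.54481980e+01],
       [ 9.99999705e-01,  3.30599807e-04, -6.93155059e-04,
         3.97270899e-01],
       [ 0.00000000e+00,  0.00000000e+00,  0.00000000e+00,
         1.00000000e+00]])}
{'time': 0.15, 'joint_positions': array([ 1.05000488e+00,  3.42554399e-01,  1.52473815e+00, -3.42503542e-08,
        1.27546628e+00, -1.46009565e-01]), 'dq': array([-0.00157155, -0.00151013, -0.00335675,  0.00068999, -0.00162507,
       -0.00090425]), 'tau': array([ 1.16033851e-03, -4.31473911e+01, -2.44350350e+01,  7.17013213e-02,
        5.36860304e-02, -1.14169693e-04]), 'tool_pos': array([192.03300863, 488.32506948, 248.22966792]), 'tcp_rot': array([ 2.99561118,  1.56963015, -2.09155967]), 'contact_force': array([-0.47728775,  0.80768529, -0.2210065 ]), 'moment': array([-0.05544714,  0.04918901,  0.01863443]), 'grip_width': 92.0203564615158}
```

View pics/scene0.png

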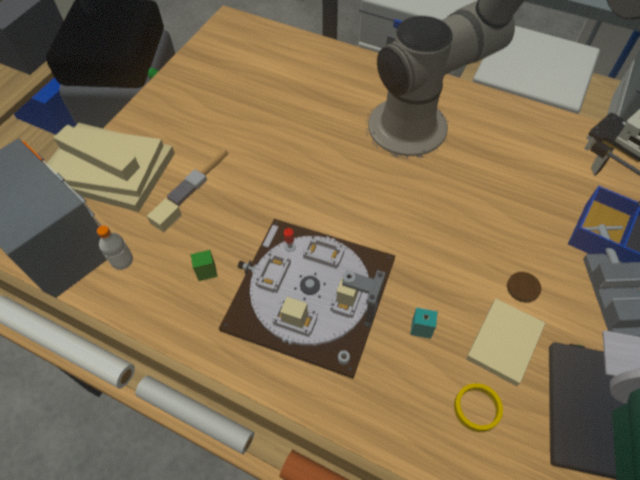

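View pics/top0.png

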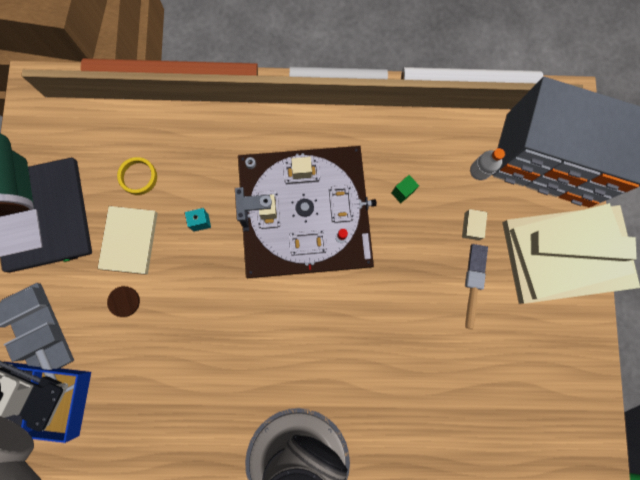

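View pics/wrist0.png

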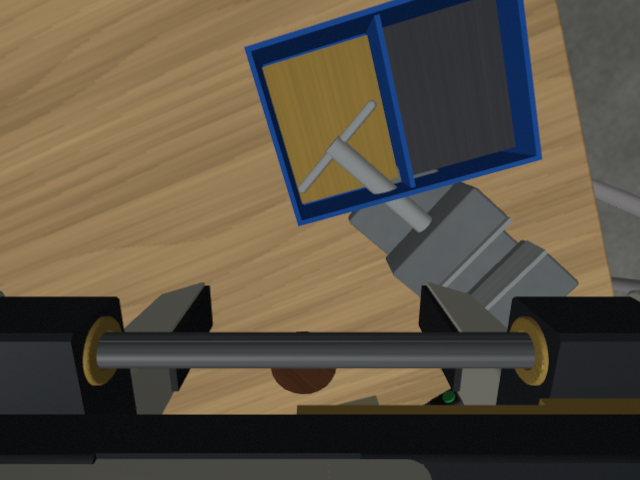

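```bash
cat > h.py <<'E'
import numpy as np, cv2
from scipy.spatial.transform import Rotation as R
from plant import readout, imaging, bot
def cam(n,obs=None):
    c=imaging.get_calibration(n)
    if n=="wrist":
        o=obs; Rt=R.from_euler('xyz',o['tcp_rot']).as_matrix(); M=c['mount']
        return c, Rt@M[:3,:3], Rt@M[:3,3]+o['tool_pos']
    return c, R.from_euler('xyz',c['rotation']).as_matrix(), np.array(c['position'])
def ray(C,uv):
    c,Rm,p=C
    d=np.array([(uv[0]-c['cx'])/c['fx'],-(uv[1]-c['cy'])/c['fy'],-1]); return p,Rm@d
def onz(C,uv,z):
    p,d=ray(C,uv); return p+d*(z-p[2])/d[2]
def proj(C,X):
    c,Rm,p=C; v=Rm.T@(np.array(X)-p); return np.array([c['cx']+c['fx']*v[0]/-v[2], c['cy']-c['fy']*v[1]/-v[2]])
def tri(r1,r2):
    (p,d),(q,e)=r1,r2; A=np.stack([d,-e],1); s=np.linalg.lstsq(A,q-p,rcond=None)[0]
    a=p+d*s[0];b=q+e*s[1]; return (a+b)/2,np.linalg.norm(a-b)
def cents(mask,amin=20):
    n,l,s,c=cv2.connectedComponentsWithStats(mask.astype(np.uint8)); return [(c[i].round(1),s[i]) for i in range(1,n) if s[i][4]>amin]
E
python3 - <<'E'
from h import *
T=cam("top");S=cam("scene")
res={}
for n,C in (("top",T),("scene",S)):
    im=cv2.imread(f"pics/{n}0.png"); b,g,r=[im[...,i].astype(int) for i in range(3)]
    red=(r>150)&(g<70)&(b<70); print(n,"red",[(c,s[4]) for c,s in cents(red,8)])
    m=((r<75)&(g<55)&(b<50)&(r>g+5)).astype(np.uint8)
    m=cv2.morphologyEx(m,cv2.MORPH_CLOSE,np.ones((3,3)))
    nn,l,s,c=cv2.connectedComponentsWithStats(m)
    for i in range(1,nn):
        if s[i][4]>800:
            pts=cv2.findContours((l==i).astype(np.uint8),cv2.RETR_EXTERNAL,cv2.CHAIN_APPROX_NONE)[0][0]
            h=cv2.convexHull(pts); q=cv2.approxPolyDP(h,8,True)[:,0]
            print(n,s[i],q.tolist())
            for p in q: print("   ",onz(C,p,24).round(1))
            w=np.array([onz(C,p[0],24)[:2] for p in pts]).astype(np.float32); print(cv2.minAreaRect(w))
for n in ("top","scene"):
    im=cv2.imread(f"pics/{n}0.png")
    c=im[130:300,220:400] if n=="top" else im[210:385,210:410]
    cv2.imwrite(f"pics/{n}0c.png",cv2.resize(c,None,fx=4 if n=="scene" else 3.5,fy=4 if n=="scene" else 3.5,interpolation=cv2.INTER_CUBIC)[:600,:800])
E
```

```text
top red [(array([342.7, 232.8]), np.int32(56))]
top [   0   20   87   41 2309] [[0, 20], [64, 29], [86, 57], [0, 49]]
    [1043.1  771.7   24. ]
    [1023.4  610.4   24. ]
    [949.  548.6  24. ]
    [964.2 762.   24. ]
((991.3309326171875, 660.73291015625), (233.25965881347656, 79.6496353149414), 82.6929702758789)
top [  25   77  504   33 7280] [[25, 77], [528, 91], [511, 109], [46, 95]]
    [891.3 692.1  24. ]
    [ 889.8 -557.7   24. ]
    [ 840.5 -512.2   24. ]
    [845.5 636.   24. ]
((866.3983154296875, 67.2021484375), (1249.8685302734375, 51.43102264404297), 89.98060607910156)
top [ 239  146  127   56 2095] [[365, 197], [244, 195], [239, 156], [359, 146]]
    [ 606.1 -147.2   24. ]
    [604.4 142.2  24. ]
    [701.3 158.2  24. ]
    [ 734.1 -132.6   24. ]
((650.2928466796875, 5.913604736328125), (138.74249267578125, 296.53485107421875), 5.938610076904297)
top [ 244  206  129   72 2844] [[367, 208], [372, 266], [247, 277], [248, 218]]
    [ 579.2 -152.    24. ]
    [ 440.1 -163.6   24. ]
    [408.7 127.3  24. ]
    [548.6 130.5  24. ]
((495.7767639160156, -11.11590576171875), (
[... 263 characters left out ...]
9.5   24. ]
    [ 257.6 -854.    24. ]
    [ 224.4 -892.2   24. ]
((89.11968994140625, -861.234619140625), (331.4700012207031, 163.44879150390625), 22.9617862701416)
scene [ 378   53   62   53 1046] [[379, 53], [437, 98], [394, 96]]
    [-216.3 -176.2   24. ]
    [-110.9   42.5   24. ]
    [-66.7 -67.3  24. ]
((-136.43980407714844, -80.19302368164062), (243.51600646972656, 112.6436767578125), 63.10148620605469)
scene [ 220  270  155  108 3673] [[374, 314], [352, 377], [220, 329], [247, 270]]
    [564.1 145.   24. ]
    [708.5 160.   24. ]
    [ 737.9 -130.3   24. ]
    [ 590.9 -151.7   24. ]
((649.7802124023438, 5.9723052978515625), (157.20518493652344, 297.74981689453125), 7.34466028213501)
```

View pics/top0c.png

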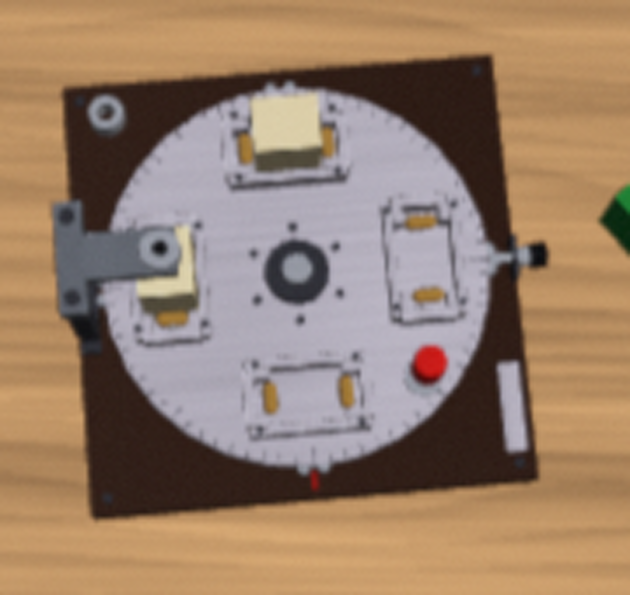

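View pics/scene0c.png

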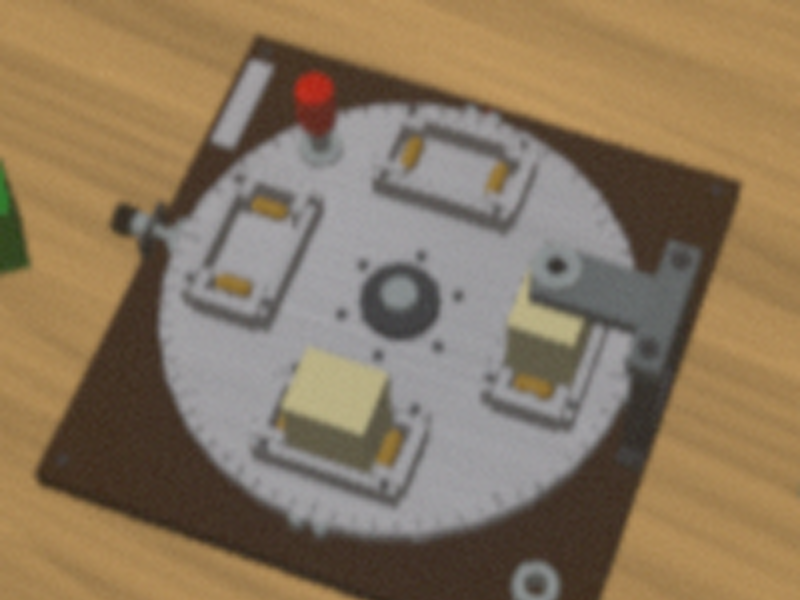

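```bash
cat >> h.py <<'E'
def Rdown(az):
    "tool x down, tool z (jaw) at world azimuth az"
    x=np.array([0,0,-1.]); z=np.array([np.cos(az),np.sin(az),0]); return np.stack([x,np.cross(z,x),z],1)
def J2W(c,yaw,p):
    return np.array([c[0]+np.cos(yaw)*p[0]-np.sin(yaw)*p[1], c[1]+np.sin(yaw)*p[0]+np.cos(yaw)*p[1]])
def delta(obs,pos,Rt):
    R0=R.from_euler('xyz',obs['tcp_rot']).as_matrix()
    return R0.T@(np.array(pos)-obs['tool_pos']), R.from_matrix(R0.T@Rt).as_rotvec()
E
python3 - <<'E'
from h import *
o=readout.get_obs(); R0=R.from_euler('xyz',o['tcp_rot']).as_matrix(); print(R0.round(3))
T=cam("top");S=cam("scene")
c=np.mean([onz(T,p,24)[:2] for p in ([239,156],[359.5,146],[372.5,266],[246,277.5])],0);print(c)
print("knob tri",tri(ray(T,(342.7,232.8)),ray(S,(287.8,231.9))))
print("knob top", onz(T,(342.9,233),100),  onz(S,(210+315/4,210+90/4),104))
for yaw in (.1,.106,.112): print(J2W(c,yaw,(-78,-78)))
print("jaw az now",np.arctan2(R0[1,2],R0[0,2]))
E
```

```text
[[-0.001 -0.931  0.366]
 [-0.001  0.366  0.931]
 [-1.     0.    -0.001]]
[570.74353213  -2.70734223]
knob tri (array([503.51893507, -88.92004367, 101.3938692 ]), np.float64(1.4508100318811874))
knob top [503.05754247 -88.79874028 100.        ] [505.62701662 -86.09552807 104.        ]
[500.92021374 -88.10467362]
[501.43385147 -88.52207387]
[501.94998434 -88.9363848 ]
jaw az now 1.1960145547693217
```

Run:
```python
from h import *
print(delta(readout.get_obs(),(502.5,-88.5,190),Rdown(-0.675)))
```

```text
(array([  58.63299924, -500.08470467, -423.0662682 ]), array([ 1.87101422e+00, -9.54456741e-04,  9.62368653e-04]))
```

arm_command(plan=[{"tx": 0.29, "ty": -2.5, "tz": -2.115}, {"tx": 0.29, "ty": -2.5, "tz": -2.115}, {"tx": 0.29, "ty": -2.5, "tz": -2.115}, {"tx": 0.29, "ty": -2.5, "tz": -2.115}, {"tx": 0.29, "ty": -2.5, "tz": -2.115}, {"tx": 0.29, "ty": -2.5, "tz": -2.115}, {"tx": 0.29, "ty": -2.5, "tz": -2.115}, {"tx": 0.29, "ty": -2.5, "tz": -2.115}, {"tx": 0.29, "ty": -2.5, "tz": -2.115}, {"tx": 0.29, "ty": -2.5, "tz": -2.115}, {"tx": 0.29, "ty": -2.5, "tz": -2.115}, {"tx": 0.29, "ty": -2.5, "tz": -2.115}, {"tx": 0.29, "ty": -2.5, "tz": -2.115}, {"tx": 0.29, "ty": -2.5, "tz": -2.115}, {"tx": 0.29, "ty": -2.5, "tz": -2.115}, {"tx": 0.29, "ty": -2.5, "tz": -2.115}, {"tx": 0.29, "ty": -2.5, "tz": -2.115}, {"tx": 0.29, "ty": -2.5, "tz": -2.115}, {"tx": 0.29, "ty": -2.5, "tz": -2.115}, {"tx": 0.29, "ty": -2.5, "tz": -2.115}])

```text
invalid input at $.plan[0]: expected keys tx, ty, tz, wx, wy, wz, jaw
```

arm_command(plan=[{"wx": 0.117}, {"wx": 0.117}, {"wx": 0.117}, {"wx": 0.117}, {"wx": 0.117}, {"wx": 0.117}, {"wx": 0.117}, {"wx": 0.117}, {"wx": 0.117}, {"wx": 0.117}, {"wx": 0.117}, {"wx": 0.117}, {"wx": 0.117}, {"wx": 0.117}, {"wx": 0.117}, {"wx": 0.117}, {}])

```text
invalid input at $.plan[0]: expected keys tx, ty, tz, wx, wy, wz, jaw
```

Run:
```python
from h import *
o=readout.get_obs(); cv2.imwrite("pics/w1.png",imaging.capture("wrist"))
print(o['tool_pos'],delta(o,(502.5,-88.5,190),Rdown(-0.675)),o['contact_force'],o['joint_positions'])
```

```text
[192.03300863 488.32506948 248.22966792] (array([  58.63299924, -500.08470467, -423.0662682 ]), array([ 1.87101422e+00, -9.54456741e-04,  9.62368653e-04])) [-0.47728775  0.80768529 -0.2210065 ] [ 1.05000488e+00  3.42554399e-01  1.52473815e+00 -3.42503542e-08
  1.27546628e+00 -1.46009565e-01]
```

View pics/w1.png

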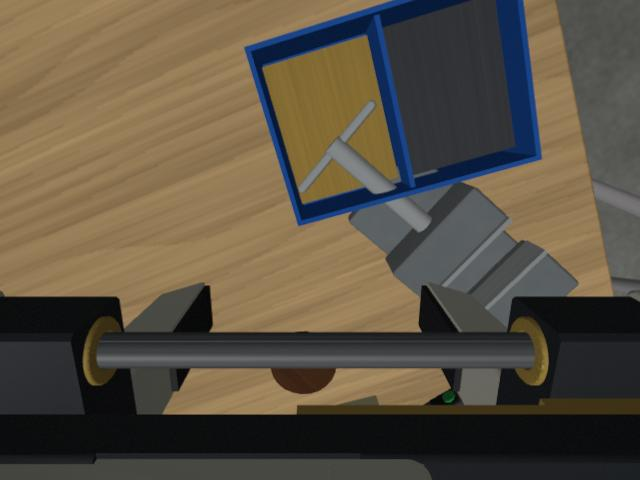

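arm_command(plan=[{"tx": 0.42, "ty": -3.57, "tz": -3.02, "wx": 0, "wy": 0, "wz": 0, "jaw": 1}, {"tx": 0.42, "ty": -3.57, "tz": -3.02, "wx": 0, "wy": 0, "wz": 0, "jaw": 1}, {"tx": 0.42, "ty": -3.57, "tz": -3.02, "wx": 0, "wy": 0, "wz": 0, "jaw": 1}, {"tx": 0.42, "ty": -3.57, "tz": -3.02, "wx": 0, "wy": 0, "wz": 0, "jaw": 1}, {"tx": 0.42, "ty": -3.57, "tz": -3.02, "wx": 0, "wy": 0, "wz": 0, "jaw": 1}, {"tx": 0.42, "ty": -3.57, "tz": -3.02, "wx": 0, "wy": 0, "wz": 0, "jaw": 1}, {"tx": 0.42, "ty": -3.57, "tz": -3.02, "wx": 0, "wy": 0, "wz": 0, "jaw": 1}, {"tx": 0.42, "ty": -3.57, "tz": -3.02, "wx": 0, "wy": 0, "wz": 0, "jaw": 1}, {"tx": 0.42, "ty": -3.57, "tz": -3.02, "wx": 0, "wy": 0, "wz": 0, "jaw": 1}, {"tx": 0.42, "ty": -3.57, "tz": -3.02, "wx": 0, "wy": 0, "wz": 0, "jaw": 1}, {"tx": 0.42, "ty": -3.57, "tz": -3.02, "wx": 0, "wy": 0, "wz": 0, "jaw": 1}, {"tx": 0.42, "ty": -3.57, "tz": -3.02, "wx": 0, "wy": 0, "wz": 0, "jaw": 1}, {"tx": 0.42, "ty": -3.57, "tz": -3.02, "wx": 0, "wy": 0, "wz": 0, "jaw": 1}, {"tx": 0.42, "ty": -3.57, "tz": -3.02, "wx": 0, "wy": 0, "wz": 0, "jaw": 1}])

```text
time: 1.6
tool_pos: [503.0, -89.8, 189.6]
tcp_rot: [0.327, 1.571, 1.522]
contact_force: [1.5, 0.2, 0.6]
grip_width: 92.0
```

arm_command(plan=[{"tx": 0, "ty": 0, "tz": 0, "wx": 0.117, "wy": 0, "wz": 0, "jaw": 1}, {"tx": 0, "ty": 0, "tz": 0, "wx": 0.117, "wy": 0, "wz": 0, "jaw": 1}, {"tx": 0, "ty": 0, "tz": 0, "wx": 0.117, "wy": 0, "wz": 0, "jaw": 1}, {"tx": 0, "ty": 0, "tz": 0, "wx": 0.117, "wy": 0, "wz": 0, "jaw": 1}, {"tx": 0, "ty": 0, "tz": 0, "wx": 0.117, "wy": 0, "wz": 0, "jaw": 1}, {"tx": 0, "ty": 0, "tz": 0, "wx": 0.117, "wy": 0, "wz": 0, "jaw": 1}, {"tx": 0, "ty": 0, "tz": 0, "wx": 0.117, "wy": 0, "wz": 0, "jaw": 1}, {"tx": 0, "ty": 0, "tz": 0, "wx": 0.117, "wy": 0, "wz": 0, "jaw": 1}, {"tx": 0, "ty": 0, "tz": 0, "wx": 0.117, "wy": 0, "wz": 0, "jaw": 1}, {"tx": 0, "ty": 0, "tz": 0, "wx": 0.117, "wy": 0, "wz": 0, "jaw": 1}, {"tx": 0, "ty": 0, "tz": 0, "wx": 0.117, "wy": 0, "wz": 0, "jaw": 1}, {"tx": 0, "ty": 0, "tz": 0, "wx": 0.117, "wy": 0, "wz": 0, "jaw": 1}, {"tx": 0, "ty": 0, "tz": 0, "wx": 0.117, "wy": 0, "wz": 0, "jaw": 1}, {"tx": 0, "ty": 0, "tz": 0, "wx": 0.117, "wy": 0, "wz": 0, "jaw": 1}, {"tx": 0, "ty": 0, "tz": 0, "wx": 0.117, "wy": 0, "wz": 0, "jaw": 1}, {"tx": 0, "ty": 0, "tz": 0, "wx": 0.117, "wy": 0, "wz": 0, "jaw": 1}, {"tx": 0, "ty": 0, "tz": 0, "wx": 0, "wy": 0, "wz": 0, "jaw": 1}])

```text
time: 3.3
tool_pos: [502.4, -87.8, 189.8]
tcp_rot: [-3.114, 1.57, 2.492]
contact_force: [0.1, 1.0, -0.4]
grip_width: 92.0
```

Run:
```python
from h import *
o=readout.get_obs(); im=imaging.capture("wrist"); cv2.imwrite("pics/w1.png",im)
print(o['tool_pos'],delta(o,(502.5,-88.5,190),Rdown(-0.675)),o['contact_force'],o['joint_positions'])
b,g,r=[im[...,i].astype(int) for i in range(3)]
C=cam("wrist",o)
for c,s in cents((r>150)&(g<70)&(b<70),20): print(c,s,onz(C,c,102))
print(proj(C,(502.5,-88.5,104)))
```

```text
[502.42157126 -87.81253619 189.77265924] (array([-0.22749267, -0.48672491,  0.49171874]), array([-1.98442715e-03, -3.17678795e-04,  8.53001196e-06])) [ 0.07919807  0.98448286 -0.42021454] [-3.23449283e-01  3.71749703e-01  1.65429753e+00  1.13198673e-04
  1.11584651e+00  3.53485388e-01]
[321.5 259.8] [307 245  29  29 603] [504.46372097 -91.24456879 102.        ]
[316.14350825 259.45191753]
```

View pics/w1.png

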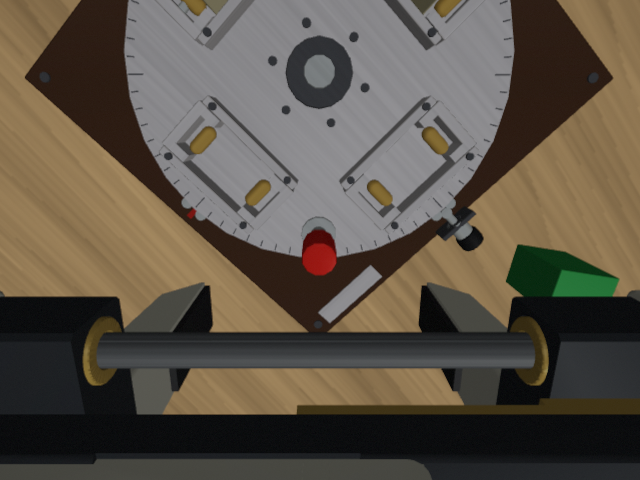

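arm_command(plan=[{"tx": 2.0, "ty": -0.07, "tz": 0.13, "wx": 0, "wy": 0, "wz": 0, "jaw": 1}, {"tx": 2.0, "ty": 0, "tz": 0, "wx": 0, "wy": 0, "wz": 0, "jaw": 1}, {"tx": 2.0, "ty": 0, "tz": 0, "wx": 0, "wy": 0, "wz": 0, "jaw": 1}, {"tx": 2.0, "ty": 0, "tz": 0, "wx": 0, "wy": 0, "wz": 0, "jaw": 1}, {"tx": 1.2, "ty": 0, "tz": 0, "wx": 0, "wy": 0, "wz": 0, "jaw": 1}, {"tx": 0.7, "ty": 0, "tz": 0, "wx": 0, "wy": 0, "wz": 0, "jaw": 1}, {"tx": 0, "ty": 0, "tz": 0, "wx": 0, "wy": 0, "wz": 0, "jaw": -1}, {"tx": 0, "ty": 0, "tz": 0, "wx": 0, "wy": 0, "wz": 0, "jaw": -1}, {"tx": 0, "ty": 0, "tz": 0, "wx": 0, "wy": 0, "wz": 0, "jaw": -1}, {"tx": 0, "ty": 0, "tz": 0, "wx": 0, "wy": 0, "wz": 0, "jaw": -1}, {"tx": 0, "ty": 0, "tz": 0, "wx": 0, "wy": 0, "wz": 0, "jaw": -1}, {"tx": 0, "ty": 0, "tz": 0, "wx": 0, "wy": 0, "wz": 0, "jaw": -1}, {"tx": 0, "ty": 0, "tz": 0, "wx": 0, "wy": 0, "wz": 0, "jaw": -1}, {"tx": 0, "ty": 0, "tz": 0, "wx": 0, "wy": 0, "wz": 0, "jaw": -1}])

```text
time: 4.75
tool_pos: [503.1, -89.2, 90.9]
tcp_rot: [1.433, 1.571, 0.757]
contact_force: [0.9, -0.2, 0.3]
grip_width: 32.4
```

Run:
```python
from h import *
o=readout.get_obs();print(o)
```

```text
{'time': 4.75, 'joint_positions': array([-3.25584915e-01,  5.02996232e-01,  1.76500324e+00,  1.46856466e-04,
        8.73533372e-01,  3.50303043e-01]), 'dq': array([ 4.85575228e-04,  1.30594886e-03, -3.48377510e-05,  7.55591945e-04,
       -1.96045711e-03,  9.04216490e-04]), 'tau': array([ 3.13387703e-03, -4.51579678e+01, -1.83011287e+01,  6.86138961e-02,
        6.96736708e-03, -3.21881043e-04]), 'tool_pos': array([503.10048946, -89.1748184 ,  90.94129826]), 'tcp_rot': array([1.43284557, 1.57066884, 0.75686331]), 'contact_force': array([ 0.88726649, -0.17512946,  0.27331961]), 'moment': array([-0.10655737,  0.10881337, -0.00944125]), 'grip_width': 32.412116242970264}
```

arm_command(plan=[{"tx": 0, "ty": 0, "tz": 0, "wx": 0, "wy": 0, "wz": 0, "jaw": -1}, {"tx": 0, "ty": 0, "tz": 0, "wx": 0, "wy": 0, "wz": 0, "jaw": -1}, {"tx": 0, "ty": 0, "tz": 0, "wx": 0, "wy": 0, "wz": 0, "jaw": -1}, {"tx": 0, "ty": 0, "tz": 0, "wx": 0, "wy": 0, "wz": 0, "jaw": -1}])

```text
time: 5.15
tool_pos: [503.5, -89.5, 90.9]
tcp_rot: [0.229, 1.57, -0.447]
contact_force: [2.8, -2.8, -3.4]
grip_width: 21.6
```

arm_command(plan=[{"tx": 0, "ty": 0.034, "tz": 0.863, "wx": -0.0785, "wy": 0, "wz": 0, "jaw": -1}, {"tx": 0, "ty": 0.034, "tz": 0.863, "wx": -0.0785, "wy": 0, "wz": 0, "jaw": -1}, {"tx": 0, "ty": 0.034, "tz": 0.863, "wx": -0.0785, "wy": 0, "wz": 0, "jaw": -1}, {"tx": 0, "ty": 0.034, "tz": 0.863, "wx": -0.0785, "wy": 0, "wz": 0, "jaw": -1}, {"tx": 0, "ty": 0.034, "tz": 0.863, "wx": -0.0785, "wy": 0, "wz": 0, "jaw": -1}, {"tx": 0, "ty": 0.034, "tz": 0.863, "wx": -0.0785, "wy": 0, "wz": 0, "jaw": -1}, {"tx": 0, "ty": 0.034, "tz": 0.863, "wx": -0.0785, "wy": 0, "wz": 0, "jaw": -1}, {"tx": 0, "ty": 0.034, "tz": 0.863, "wx": -0.0785, "wy": 0, "wz": 0, "jaw": -1}, {"tx": 0, "ty": 0.034, "tz": 0.863, "wx": -0.0785, "wy": 0, "wz": 0, "jaw": -1}, {"tx": 0, "ty": 0.034, "tz": 0.863, "wx": -0.0785, "wy": 0, "wz": 0, "jaw": -1}])

```text
time: 6.15
tool_pos: [584.0, -113.4, 91.0]
tcp_rot: [-2.331, 1.57, -2.22]
contact_force: [-0.1, -3.6, -0.3]
grip_width: 21.2
```

Run:
```python
from h import *
o=readout.get_obs();print(o['tool_pos'],o['contact_force'],o['moment'],o['grip_width'])
im=imaging.capture("top");cv2.imwrite("pics/t2.png",cv2.resize(im[130:300,220:400],None,fx=3.5,fy=3.5))
```

```text
[ 583.99811355 -113.36958182   90.95605875] [-0.05778135 -3.57009014 -0.34746674] [-0.57743267 -0.01608251 -0.13768373] 21.242871713594994
```

View pics/t2.png

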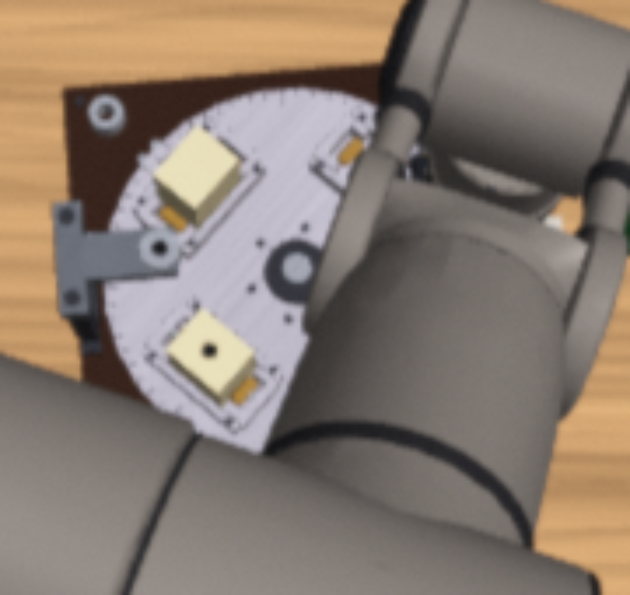

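arm_command(plan=[{"tx": 0, "ty": 0.034, "tz": 0.863, "wx": -0.0785, "wy": 0, "wz": 0, "jaw": -1}, {"tx": 0, "ty": 0.034, "tz": 0.863, "wx": -0.0785, "wy": 0, "wz": 0, "jaw": -1}, {"tx": 0, "ty": 0.034, "tz": 0.863, "wx": -0.0785, "wy": 0, "wz": 0, "jaw": -1}, {"tx": 0, "ty": 0.034, "tz": 0.863, "wx": -0.0785, "wy": 0, "wz": 0, "jaw": -1}, {"tx": 0, "ty": 0.034, "tz": 0.863, "wx": -0.0785, "wy": 0, "wz": 0, "jaw": -1}, {"tx": 0, "ty": 0.034, "tz": 0.863, "wx": -0.0785, "wy": 0, "wz": 0, "jaw": -1}, {"tx": 0, "ty": 0.034, "tz": 0.863, "wx": -0.0785, "wy": 0, "wz": 0, "jaw": -1}, {"tx": 0, "ty": 0.034, "tz": 0.863, "wx": -0.0785, "wy": 0, "wz": 0, "jaw": -1}, {"tx": 0, "ty": 0.034, "tz": 0.863, "wx": -0.0785, "wy": 0, "wz": 0, "jaw": -1}, {"tx": 0, "ty": 0.034, "tz": 0.863, "wx": -0.0785, "wy": 0, "wz": 0, "jaw": -1}, {"tx": 0, "ty": 0, "tz": 0, "wx": 0, "wy": 0, "wz": 0, "jaw": -1}, {"tx": 0, "ty": 0, "tz": 0, "wx": 0, "wy": 0, "wz": 0, "jaw": -1}])

```text
time: 7.4
tool_pos: [658.2, -73.0, 91.0]
tcp_rot: [-1.586, 1.569, -0.693]
contact_force: [4.0, -4.8, -1.0]
grip_width: 21.3
```

Run:
```python
from h import *
o=readout.get_obs();print(o['tool_pos'],o['contact_force'],o['moment'],o['grip_width'])
R0=R.from_euler('xyz',o['tcp_rot']).as_matrix(); print("force in tool",R0.T@o['contact_force'])
im=imaging.capture("top");cv2.imwrite("pics/t3.png",cv2.resize(im[130:300,220:400],None,fx=3.5,fy=3.5))
```

```text
[658.2495902  -72.96139364  90.97739068] [ 3.95752197 -4.8050782  -0.96718993] [-0.67004539 -0.5914341   0.13186496] 21.342247384029655
force in tool [ 0.97909153 -6.09437185 -1.25945407]
```

View pics/t3.png

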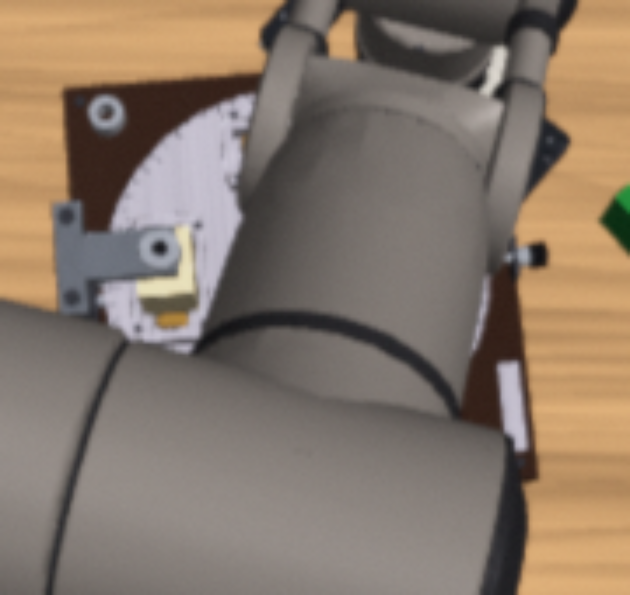

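arm_command(plan=[{"tx": 0, "ty": 0, "tz": 0, "wx": 0, "wy": 0, "wz": 0, "jaw": 1}, {"tx": 0, "ty": 0, "tz": 0, "wx": 0, "wy": 0, "wz": 0, "jaw": 1}, {"tx": 0, "ty": 0, "tz": 0, "wx": 0, "wy": 0, "wz": 0, "jaw": 1}, {"tx": 0, "ty": 0, "tz": 0, "wx": 0, "wy": 0, "wz": 0, "jaw": 1}, {"tx": 0, "ty": 0, "tz": 0, "wx": 0, "wy": 0, "wz": 0, "jaw": 1}, {"tx": 0, "ty": 0, "tz": 0, "wx": 0, "wy": 0, "wz": 0, "jaw": 1}, {"tx": 0, "ty": 0, "tz": 0, "wx": 0, "wy": 0, "wz": 0, "jaw": 1}, {"tx": -1, "ty": 0, "tz": 0, "wx": 0, "wy": 0, "wz": 0, "jaw": 1}, {"tx": -3, "ty": 0, "tz": 0, "wx": 0, "wy": 0, "wz": 0, "jaw": 1}, {"tx": -3, "ty": 0, "tz": 0, "wx": 0, "wy": 0, "wz": 0, "jaw": 1}, {"tx": -3, "ty": 0, "tz": 0, "wx": 0, "wy": 0, "wz": 0, "jaw": 1}])

```text
time: 8.55
tool_pos: [657.7, -72.3, 192.9]
tcp_rot: [-0.921, 1.57, -0.027]
contact_force: [0.6, -0.7, 0.4]
grip_width: 91.8
```

Run:
```python
from h import *
o=readout.get_obs();print(o['tool_pos'],o['contact_force'],o['grip_width'],o['joint_positions'])
b=J2W((570.7,-2.7),.108,(-85,0)); print(b, delta(o,(*b,191),Rdown(1.571+.108)))
```

```text
[657.71178558 -72.2563988  192.85415991] [ 0.6485649  -0.72575034  0.44456861] 91.82927798480003 [-2.25194229e-01  6.37871721e-01  1.18758581e+00  1.12494756e-04
  1.31559190e+00 -1.11915199e+00]
[486.19523835 -11.86216448] (array([  1.75825319, 171.53278114, -60.35098146]), array([-7.85070592e-01,  1.44448275e-04,  5.49855269e-04]))
```

arm_command(plan=[{"tx": 0, "ty": 2.86, "tz": -1.0, "wx": 0, "wy": 0, "wz": 0, "jaw": 1}, {"tx": 0, "ty": 2.86, "tz": -1.0, "wx": 0, "wy": 0, "wz": 0, "jaw": 1}, {"tx": 0, "ty": 2.86, "tz": -1.0, "wx": 0, "wy": 0, "wz": 0, "jaw": 1}, {"tx": 0, "ty": 2.86, "tz": -1.0, "wx": 0, "wy": 0, "wz": 0, "jaw": 1}, {"tx": 0, "ty": 2.86, "tz": -1.0, "wx": 0, "wy": 0, "wz": 0, "jaw": 1}, {"tx": 0, "ty": 2.86, "tz": -1.0, "wx": 0, "wy": 0, "wz": 0, "jaw": 1}, {"tx": 0, "ty": 0, "tz": 0, "wx": -0.112, "wy": 0, "wz": 0, "jaw": 1}, {"tx": 0, "ty": 0, "tz": 0, "wx": -0.112, "wy": 0, "wz": 0, "jaw": 1}, {"tx": 0, "ty": 0, "tz": 0, "wx": -0.112, "wy": 0, "wz": 0, "jaw": 1}, {"tx": 0, "ty": 0, "tz": 0, "wx": -0.112, "wy": 0, "wz": 0, "jaw": 1}, {"tx": 0, "ty": 0, "tz": 0, "wx": -0.112, "wy": 0, "wz": 0, "jaw": 1}, {"tx": 0, "ty": 0, "tz": 0, "wx": -0.112, "wy": 0, "wz": 0, "jaw": 1}, {"tx": 0, "ty": 0, "tz": 0, "wx": -0.112, "wy": 0, "wz": 0, "jaw": 1}, {"tx": 0, "ty": 0, "tz": 0, "wx": 0, "wy": 0, "wz": 0, "jaw": 1}, {"tx": 0, "ty": 0, "tz": 0, "wx": 0, "wy": 0, "wz": 0, "jaw": 1}])

```text
time: 10.05
tool_pos: [486.5, -11.5, 191.5]
tcp_rot: [-1.741, 1.57, -0.066]
contact_force: [-0.4, -0.6, 0.0]
grip_width: 91.8
```

Run:
```python
from h import *
o=readout.get_obs();print(o['tool_pos'],o['contact_force'],o['joint_positions'])
im=imaging.capture("wrist");cv2.imwrite("pics/w4.png",im)
s=imaging.capture("scene");cv2.imwrite("pics/s4.png",s);cv2.imwrite("pics/s4c.png",cv2.resize(s[210:385,210:410],None,fx=3.4,fy=3.4,interpolation=cv2.INTER_CUBIC))
b=J2W((570.7,-2.7),.108,(-85,0)); print(b, delta(o,(*b,191),Rdown(1.571+.108)))
C=cam("wrist",o)
print([proj(C,(*J2W((570.7,-2.7),.108,p),106)) for p in ((-85,0),(-103,-22),(-103,22),(-67,22),(-67,-22))])
```

```text
[486.50624739 -11.540216   191.45090126] [-0.35984964 -0.63842777  0.00940875] [-1.81422482e-01  3.29215300e-01  1.71476627e+00  1.09950693e-04
  1.09676568e+00 -1.85651799e+00]
[486.19523835 -11.86216448] (array([ 0.45065512,  0.3432007 , -0.28777184]), array([-0.00395464, -0.00014603,  0.00083842]))
[array([314.09799241, 256.57083102]), array([276.3901322 , 227.56924974]), array([351.52093494, 227.27719377]), array([350.21758599, 284.35085681]), array([278.25908951, 284.62452617])]
```

View pics/w4.png

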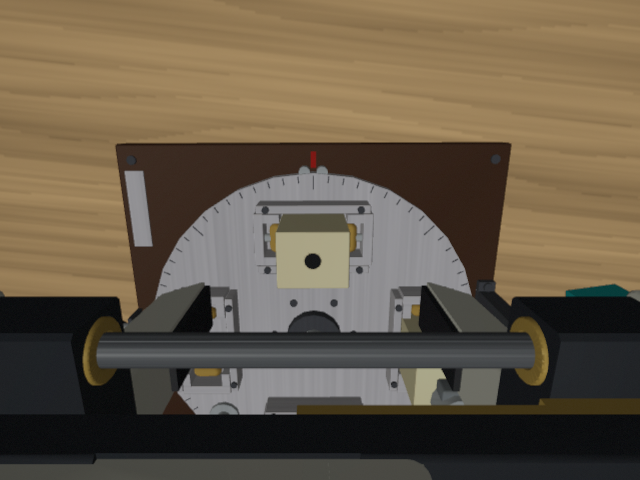

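View pics/s4c.png

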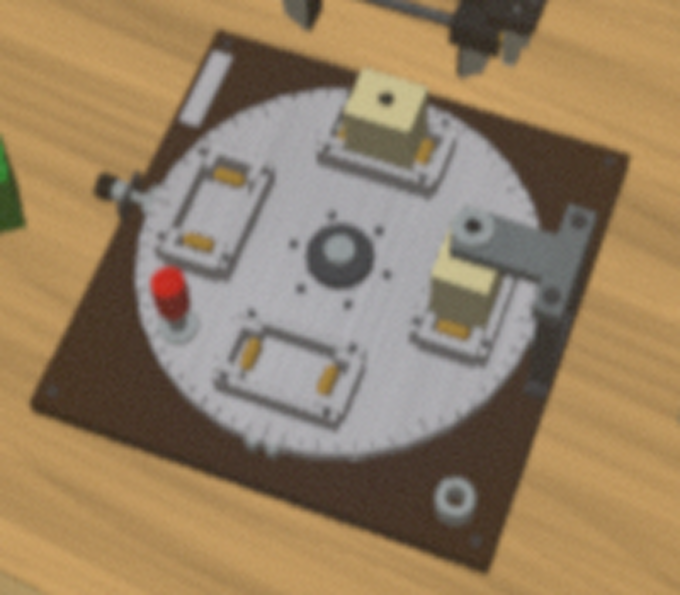

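arm_command(plan=[{"tx": 2.0, "ty": -0.05, "tz": -0.03, "wx": 0, "wy": 0, "wz": 0, "jaw": 1}, {"tx": 2.0, "ty": 0, "tz": 0, "wx": 0, "wy": 0, "wz": 0, "jaw": 1}, {"tx": 2.0, "ty": 0, "tz": 0, "wx": 0, "wy": 0, "wz": 0, "jaw": 1}, {"tx": 2.0, "ty": 0, "tz": 0, "wx": 0, "wy": 0, "wz": 0, "jaw": 1}, {"tx": 1.3, "ty": 0, "tz": 0, "wx": 0, "wy": 0, "wz": 0, "jaw": 1}, {"tx": 0.6, "ty": 0, "tz": 0, "wx": 0, "wy": 0, "wz": 0, "jaw": 1}, {"tx": 0, "ty": 0, "tz": 0, "wx": 0, "wy": 0, "wz": 0, "jaw": -1}, {"tx": 0, "ty": 0, "tz": 0, "wx": 0, "wy": 0, "wz": 0, "jaw": -1}, {"tx": 0, "ty": 0, "tz": 0, "wx": 0, "wy": 0, "wz": 0, "jaw": -1}, {"tx": 0, "ty": 0, "tz": 0, "wx": 0, "wy": 0, "wz": 0, "jaw": -1}, {"tx": 0, "ty": 0, "tz": 0, "wx": 0, "wy": 0, "wz": 0, "jaw": -1}, {"tx": 0, "ty": 0, "tz": 0, "wx": 0, "wy": 0, "wz": 0, "jaw": -1}, {"tx": 0, "ty": 0, "tz": 0, "wx": 0, "wy": 0, "wz": 0, "jaw": -1}, {"tx": 0, "ty": 0, "tz": 0, "wx": 0, "wy": 0, "wz": 0, "jaw": -1}, {"tx": 0, "ty": 0, "tz": 0, "wx": 0, "wy": 0, "wz": 0, "jaw": -1}, {"tx": 0, "ty": 0, "tz": 0, "wx": 0, "wy": 0, "wz": 0, "jaw": -1}])

```text
time: 11.75
tool_pos: [487.1, -12.3, 92.2]
tcp_rot: [-2.619, 1.57, -0.941]
contact_force: [-0.2, -5.5, 3.1]
grip_width: 43.9
```

Run:
```python
from h import *
o=readout.get_obs();print(o['tool_pos'],o['contact_force'],o['moment'],o['grip_width'])
s=imaging.capture("scene");cv2.imwrite("pics/s5c.png",cv2.resize(s[170:345,210:410],None,fx=3.4,fy=3.4,interpolation=cv2.INTER_CUBIC))
cv2.imwrite("pics/w5.png",imaging.capture("wrist"))
# swing increments: pivot h below the TCP, rise per rad k
def swing(th0,th1,n,h,k):
    rows=[];
    def pose(th,z): # tool x down; lean th about tool y
        Rm=R.from_rotvec([0,th,0]).as_matrix(); return Rm, np.array([h-z,0,0])+Rm@np.array([-h,0,0])
    z=0;
    for i in range(n):
        a=th0+(th1-th0)*i/n;b=th0+(th1-th0)*(i+1)/n; dz=k*abs(b-a)
        Ra,pa=pose(a,0);Rb,pb=pose(b,dz); t=Ra.T@(pb-pa); rows.append((t/10).round(3).tolist()+[round(b-a,4)])
    return rows
for a in ((0,.12,4,38,16),(.12,-.12,8,38,16)): print(*swing(*a),sep="\n")
```

```text
[487.07808095 -12.28937487  92.16102165] [-0.19499619 -5.50635481  3.10720066] [-0.82879286  0.22816809  0.05638327] 43.88459605468219
[-0.046, 0.0, 0.114, 0.03]
[-0.046, 0.0, 0.113, 0.03]
[-0.046, 0.0, 0.111, 0.03]
[-0.046, 0.0, 0.11, 0.03]
[-0.046, 0.0, -0.12, -0.03]
[-0.046, 0.0, -0.118, -0.03]
[-0.046, 0.0, -0.117, -0.03]
[-0.046, 0.0, -0.115, -0.03]
[-0.046, 0.0, -0.114, -0.03]
[-0.046, 0.0, -0.113, -0.03]
[-0.046, 0.0, -0.111, -0.03]
[-0.046, 0.0, -0.11, -0.03]
```

View pics/s5c.png

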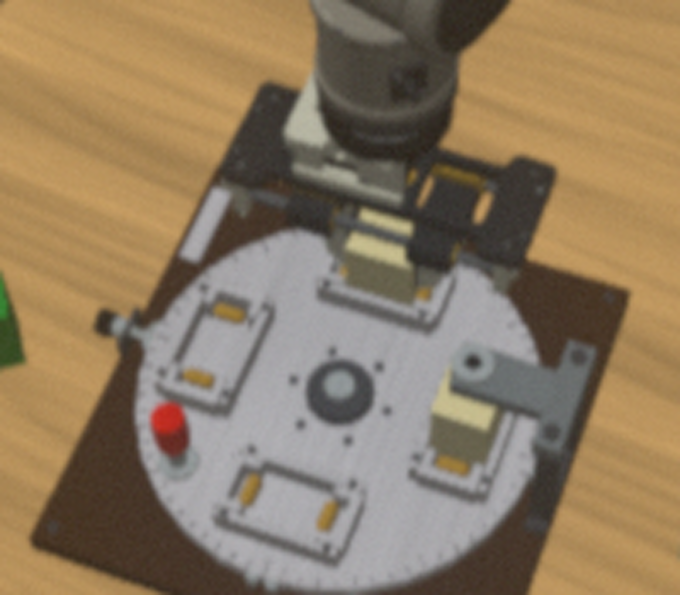

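View pics/w5.png

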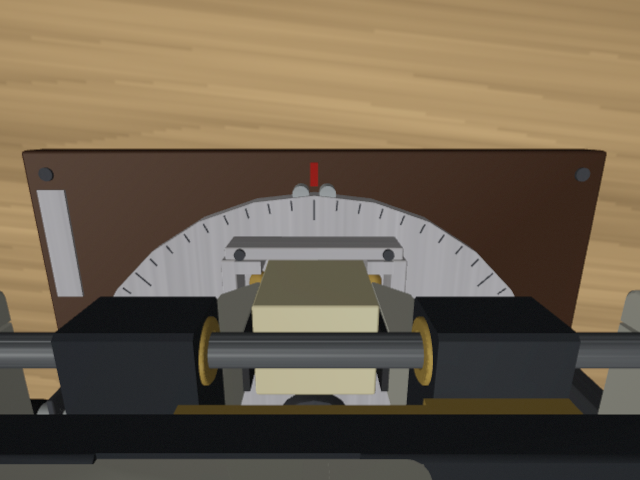

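arm_command(plan=[{"tx": -0.057, "ty": 0, "tz": 0.114, "wx": 0, "wy": 0.03, "wz": 0, "jaw": -1}, {"tx": -0.057, "ty": 0, "tz": 0.113, "wx": 0, "wy": 0.03, "wz": 0, "jaw": -1}, {"tx": -0.057, "ty": 0, "tz": 0.111, "wx": 0, "wy": 0.03, "wz": 0, "jaw": -1}, {"tx": -0.057, "ty": 0, "tz": 0.11, "wx": 0, "wy": 0.03, "wz": 0, "jaw": -1}])

```text
time: 12.25
tool_pos: [486.5, -7.3, 94.2]
tcp_rot: [-3.138, 1.45, -1.461]
contact_force: [0.4, -4.4, 1.4]
grip_width: 43.9
```

```bash
cat > st.py <<'E'
from h import *
o=readout.get_obs();R0=R.from_euler('xyz',o['tcp_rot']).as_matrix()
print(o['time'],o['tool_pos'].round(2),"F",o['contact_force'].round(2),"M",o['moment'].round(2),o['grip_width'])
print("lean",np.arcsin(R0[2,2]).round(4),"tip axis",R0[:,0].round(4),"origin est",(o['tool_pos']+R0@np.array([50.2,0,0])).round(2))
E
python3 st.py
```

```text
12.25 [486.51  -7.3   94.25] F [ 0.38 -4.39  1.44] M [ 0.49  0.11 -0.02] 43.922013032849414
lean -0.1209 tip axis [ 0.0132 -0.1199 -0.9927] origin est [487.17 -13.31  44.41]
```

arm_command(plan=[{"tx": -0.046, "ty": 0, "tz": -0.12, "wx": 0, "wy": -0.03, "wz": 0, "jaw": -1}, {"tx": -0.046, "ty": 0, "tz": -0.118, "wx": 0, "wy": -0.03, "wz": 0, "jaw": -1}, {"tx": -0.046, "ty": 0, "tz": -0.117, "wx": 0, "wy": -0.03, "wz": 0, "jaw": -1}, {"tx": -0.046, "ty": 0, "tz": -0.115, "wx": 0, "wy": -0.03, "wz": 0, "jaw": -1}, {"tx": -0.046, "ty": 0, "tz": -0.114, "wx": 0, "wy": -0.03, "wz": 0, "jaw": -1}, {"tx": -0.046, "ty": 0, "tz": -0.113, "wx": 0, "wy": -0.03, "wz": 0, "jaw": -1}, {"tx": -0.046, "ty": 0, "tz": -0.111, "wx": 0, "wy": -0.03, "wz": 0, "jaw": -1}, {"tx": -0.046, "ty": 0, "tz": -0.11, "wx": 0, "wy": -0.03, "wz": 0, "jaw": -1}])

```text
time: 13.05
tool_pos: [487.7, -17.2, 97.1]
tcp_rot: [-0.004, 1.451, 1.675]
contact_force: [1.1, -6.3, -11.1]
grip_width: 43.5
```

```bash
python3 st.py
python3 - <<'E'
from h import *
s=imaging.capture("scene");cv2.imwrite("pics/s6c.png",cv2.resize(s[190:300,270:390],None,fx=5,fy=5,interpolation=cv2.INTER_CUBIC))
E
```

```text
13.05 [487.66 -17.22  97.13] F [  1.07  -6.32 -11.08] M [-2.36 -0.46 -0.08] 43.542098940808216
lean 0.1193 tip axis [-0.0124  0.1184 -0.9929] origin est [487.04 -11.28  47.29]
```

View pics/s6c.png

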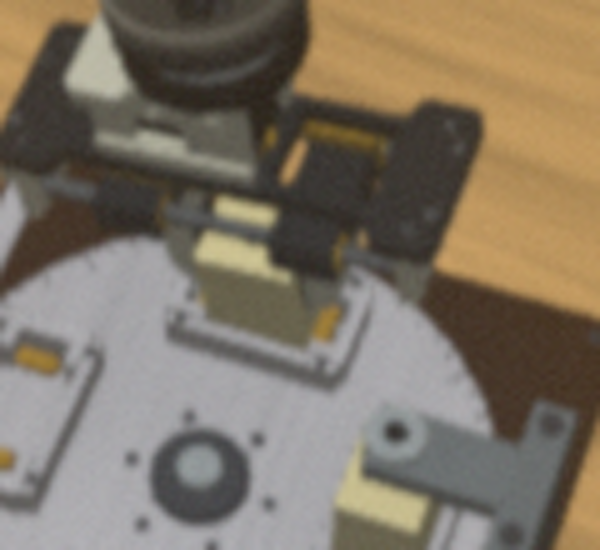

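arm_command(plan=[{"tx": -0.045, "ty": 0, "tz": 0.126, "wx": 0, "wy": 0.03, "wz": 0, "jaw": -1}, {"tx": -0.045, "ty": 0, "tz": 0.126, "wx": 0, "wy": 0.03, "wz": 0, "jaw": -1}, {"tx": -0.045, "ty": 0, "tz": 0.125, "wx": 0, "wy": 0.03, "wz": 0, "jaw": -1}, {"tx": -0.045, "ty": 0, "tz": 0.124, "wx": 0, "wy": 0.03, "wz": 0, "jaw": -1}, {"tx": -0.045, "ty": 0, "tz": 0.123, "wx": 0, "wy": 0.03, "wz": 0, "jaw": -1}, {"tx": -0.045, "ty": 0, "tz": 0.122, "wx": 0, "wy": 0.03, "wz": 0, "jaw": -1}, {"tx": -0.045, "ty": 0, "tz": 0.121, "wx": 0, "wy": 0.03, "wz": 0, "jaw": -1}, {"tx": -0.045, "ty": 0, "tz": 0.12, "wx": 0, "wy": 0.03, "wz": 0, "jaw": -1}])

```text
time: 13.9
tool_pos: [486.5, -7.0, 101.9]
tcp_rot: [-3.138, 1.449, -1.46]
contact_force: [-0.8, -5.0, 3.9]
grip_width: 43.8
```

```bash
python3 st.py
```

```text
13.9 [486.55  -6.97 101.86] F [-0.75 -5.04  3.95] M [-0.53  0.15 -0.07] 43.83320174624886
lean -0.1218 tip axis [ 0.0134 -0.1208 -0.9926] origin est [487.22 -13.03  52.03]
```

Run:
```python
from h import *
cv2.imwrite("pics/w7.png",imaging.capture("wrist"))
s=imaging.capture("scene");cv2.imwrite("pics/s7c.png",cv2.resize(s[190:300,270:390],None,fx=5,fy=5,interpolation=cv2.INTER_CUBIC))
```

```text
(no output)
```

View pics/w7.png

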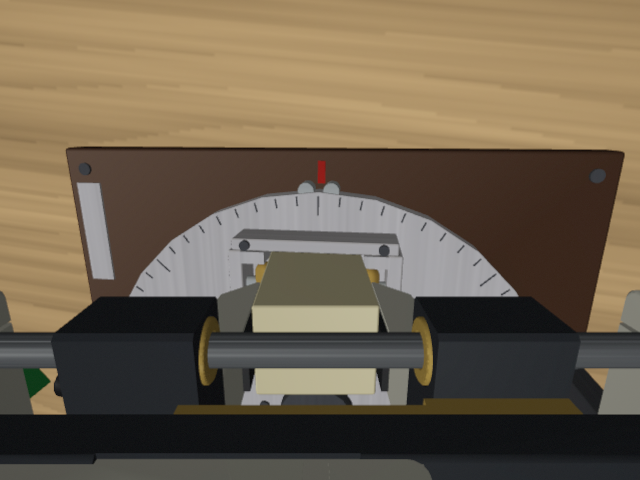

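View pics/s7c.png

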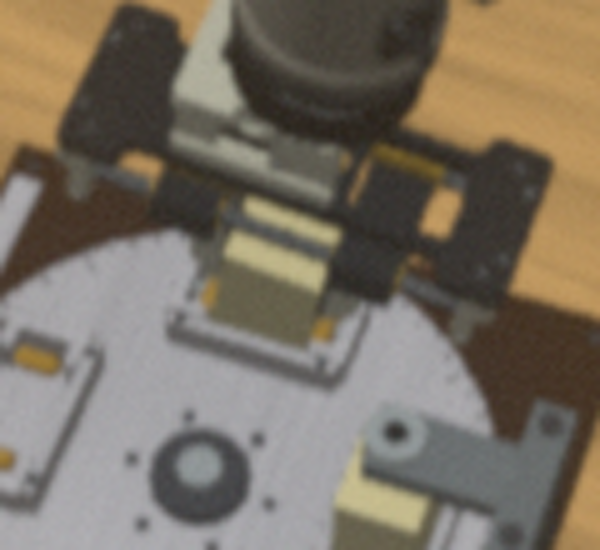

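arm_command(plan=[{"tx": -0.045, "ty": 0, "tz": -0.148, "wx": 0, "wy": -0.03, "wz": 0, "jaw": -1}, {"tx": -0.045, "ty": 0, "tz": -0.147, "wx": 0, "wy": -0.03, "wz": 0, "jaw": -1}, {"tx": -0.045, "ty": 0, "tz": -0.145, "wx": 0, "wy": -0.03, "wz": 0, "jaw": -1}, {"tx": -0.045, "ty": 0, "tz": -0.144, "wx": 0, "wy": -0.03, "wz": 0, "jaw": -1}, {"tx": -0.045, "ty": 0, "tz": -0.143, "wx": 0, "wy": -0.03, "wz": 0, "jaw": -1}, {"tx": -0.045, "ty": 0, "tz": -0.141, "wx": 0, "wy": -0.03, "wz": 0, "jaw": -1}, {"tx": -0.045, "ty": 0, "tz": -0.14, "wx": 0, "wy": -0.03, "wz": 0, "jaw": -1}, {"tx": -0.045, "ty": 0, "tz": -0.138, "wx": 0, "wy": -0.03, "wz": 0, "jaw": -1}])

```text
time: 14.8
tool_pos: [488.1, -17.3, 106.0]
tcp_rot: [-0.017, 1.449, 1.661]
contact_force: [0.1, 0.7, -0.7]
grip_width: 43.8
```

```bash
python3 st.py
```

```text
14.8 [488.13 -17.28 105.98] F [ 0.12  0.72 -0.73] M [ 0.11 -0.03 -0.01] 43.801494448406714
lean 0.1223 tip axis [-0.011   0.1215 -0.9925] origin est [487.58 -11.18  56.16]
```

arm_command(plan=[{"tx": -0.1, "ty": 0, "tz": 0.155, "wx": 0, "wy": 0.03, "wz": 0, "jaw": -1}, {"tx": -0.1, "ty": 0, "tz": 0.155, "wx": 0, "wy": 0.03, "wz": 0, "jaw": -1}, {"tx": -0.2, "ty": 0, "tz": 0.15, "wx": 0, "wy": 0.03, "wz": 0, "jaw": -1}, {"tx": -0.2, "ty": 0, "tz": 0.15, "wx": 0, "wy": 0.03, "wz": 0, "jaw": -1}, {"tx": -0.3, "ty": 0, "tz": 0, "wx": 0, "wy": 0, "wz": 0, "jaw": -1}, {"tx": -0.4, "ty": 0, "tz": 0, "wx": 0, "wy": 0, "wz": 0, "jaw": -1}, {"tx": -0.5, "ty": 0, "tz": 0, "wx": 0, "wy": 0, "wz": 0, "jaw": -1}, {"tx": -0.4, "ty": 0, "tz": 0, "wx": 0, "wy": 0, "wz": 0, "jaw": -1}, {"tx": -0.2, "ty": 0, "tz": 0, "wx": 0, "wy": 0, "wz": 0, "jaw": -1}, {"tx": 0, "ty": 0, "tz": 0, "wx": 0, "wy": 0, "wz": 0, "jaw": -1}, {"tx": 0, "ty": 0, "tz": 0, "wx": 0, "wy": 0, "wz": 0, "jaw": -1}, {"tx": 0, "ty": 0, "tz": 0, "wx": 0, "wy": 0, "wz": 0, "jaw": -1}, {"tx": 0, "ty": 0, "tz": 0, "wx": 0, "wy": 0, "wz": 0, "jaw": -1}])

```text
time: 16.1
tool_pos: [486.9, -12.2, 129.6]
tcp_rot: [0.905, 1.57, 2.583]
contact_force: [0.5, -0.1, -0.6]
grip_width: 43.8
```

```bash
python3 st.py
python3 - <<'E'
from h import *
cv2.imwrite("pics/w8.png",imaging.capture("wrist"))
s=imaging.capture("scene");cv2.imwrite("pics/s8c.png",cv2.resize(s[180:380,210:410],None,fx=3,fy=3,interpolation=cv2.INTER_CUBIC))
E
```

```text
16.1 [486.85 -12.2  129.62] F [ 0.54 -0.12 -0.64] M [-0.03  0.09  0.  ] 43.82998853557798
lean 0.0002 tip axis [-3.e-04  2.e-04 -1.e+00] origin est [486.83 -12.19  79.42]
```

View pics/w8.png

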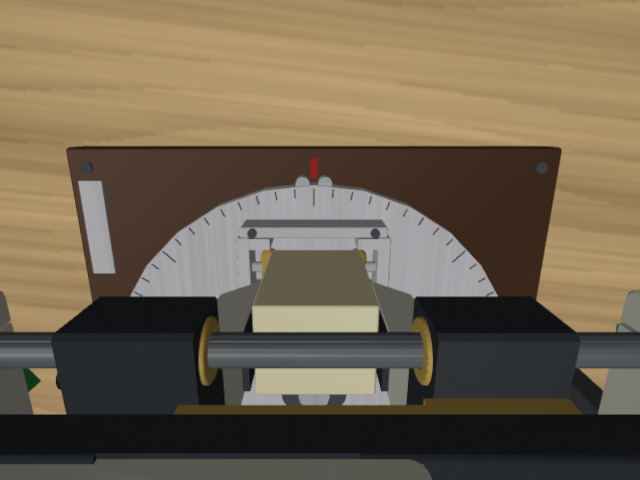

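View pics/s8c.png

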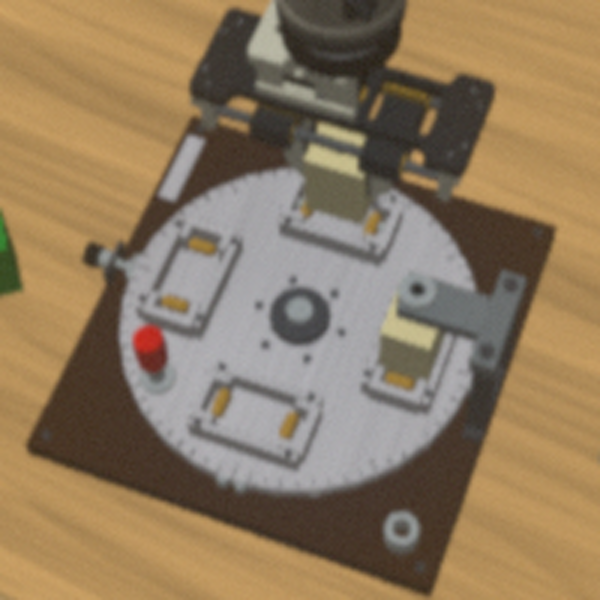

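Run:
```python
from plant import bot
print(bot.close_job())
```

```text
the job is handed in; nothing more can be done
None
```

I turned the turntable a quarter turn counter-clockwise by its red knob and let go so it could settle into its stop. I then gripped the drilled blank across its 44 mm and rocked it about ±7° in four swings until it came free. I lifted it upright over its nest and handed the job in at about 16 s; the hand-in returned no verdict.

**Last checks:**
- **Blank:** its underside is estimated at 79 mm above the bench, about 17 mm clear of the nest walls and about 1 mm from the nest's middle. It leans about 0°. The jaws read 43.8 mm, and the wrist carries only about 0.6 N, which is the blank's own weight.
- **Table and jig:** the index marks line up in the wrist picture, the other blank stands in its nest under the drill guide, and the jig and spare bush look unmoved. The highest downward pull I read while rocking was 11 N; it was read only at the end of each swing.
- **Rocking steps:** estimated from the arm's pose, the blank leaned 7° at 44 mm and again at 52 mm, so the low and half-way leans should both count.

No check failed. Two readings were odd. There was a steady 4–6 N sideways force while the blank was still in the jaws, from centring the grip about a millimetre off, and it went away once the blank was free. At the end of the third swing I read 4 N upward; the wrist picture showed no slip in the jaws.

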